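Load the dispenser with the tape roll from the back of the stand

TASK

The wide masking-tape roll at the back of the loaded tape stand is needed on the bench dispenser: move the two rolls in front of it over to the empty stand, hang the wide roll on the dispenser's bar in its seat, then hang the other two back on the loaded stand, each in the same seat it came from. Leave the jar, the marker and the sanding block alone.

Things in the scene. Friction and masses are not known exactly. Their poses are not given: they have to be found in the camera images.
- wide_roll_center (a point): upright roll of cream masking tape, 30 mm wide, 92 mm outer diameter, core hole 46 mm, about 105 g; the widest, always rearmost on the stock stand. Point: its centre, in the middle of the core hole; x is the roll's axis, along the bar. As it hangs, the bar passes under the top of the hole and the rim stands 26 mm above the bar's top: pinch it there from above across its flat faces
- medium_roll_center (a point): upright roll of cream masking tape, 19 mm wide, 86 mm outer diameter, core hole 46 mm, about 88 g; in the stock stand's middle or front seat. Point: its centre, in the middle of the core hole; x is the roll's axis, along the bar. As it hangs, the bar passes under the top of the hole and the rim stands 22 mm above the bar's top: pinch it there from above across its flat faces
- narrow_roll_center (a point): upright roll of cream masking tape, 12 mm wide, 82 mm outer diameter, core hole 46 mm, about 78 g; in the stock stand's middle or front seat. Point: its centre, in the middle of the core hole; x is the roll's axis, along the bar. As it hangs, the bar passes under the top of the hole and the rim stands 20 mm above the bar's top: pinch it there from above across its flat faces
- stock_stand: fixed stand with the three rolls. Origin on the table under the bar, x along the bar (22 mm wide, 12 thick, top 115 mm up) from its free end (-95 mm) to an upright no higher than it (90). Dividers 3 mm high at x = 22, -34, -91; seats at 55 (rear), -6, -63. A roll slides on or off only over the free end, lifted about 10 mm; hung, its centre is 94.5 mm up. Foot 16 mm high, y +-52
- spare_stand: second fixed tape stand, empty at the start; same shape, size and frame as the stock stand (bar top 115 mm up, free end at x = -95 mm, seats at x = 55, -6 and -63 mm)
- dispenser: fixed grey one-roll tape dispenser, empty. Origin on the table under its one seat, x along the bar, which has the stands' section and height: free end at x = -40 mm, dividers 3 mm high at -33 and 33, upright at 50; a hung roll's centre is 94.5 mm up. A 75 mm high cutter stands beside the seat (y 65 to 89 mm, x +-23). Foot 16 mm high, y -50 to 92
- jar_center (a point): bystander: small white jar with a grey lid, 53 mm in diameter, 44 mm high, loose on the table; the point is its centre. To be left alone.
- marker_center (a point): bystander: white paint marker lying on the table, 136 mm long (its y axis), 14 mm thick, loose; the point is its centre. To be left alone.
- block_center (a point): bystander: cork sanding block, 112 (x) x 69 (y) x 30 mm, loose on the table; the point is its centre. To be left alone.

How it is judged:
By the outcome, as a careful person would: the job done as asked, in the order asked, and still so for the second after the job is handed in, with the robot touching nothing.
It also fails if it takes over 147 s, if anything falls off the work surface, if the arm or the gripper's body presses on something with over 40 N, if the wrist force passes 120 N, or if a joint passes its speed limit or range.

ROBOT

A 7-joint arm with a two-finger parallel gripper is mounted at the origin on a cart in front of the work surface, level with it; the furniture and walls round the work are solid. World frame = base frame: x ahead of the robot, y to its left, z up, the work surface at z = 0. Lengths are in m, angles in rad, forces in N, time in s.
With the tool pointing down it reaches from about 0.4 to 0.9 m from the base axis. Payload 5.5 kg.
Tool frame: the origin (TCP) lies between the finger pads; the fingertips stand 19 mm ahead of it and the grasp point (between the pads) is the TCP; z points along the fingers, y is the direction in which the jaws open and shut (so a half turn about z gives the same grasp; the last joint's range is limited). The gripper opens to 85 mm and grips with 20 to 120 N. Pads are 22 mm wide; open, the fingers measure 114 mm over their backs; the gripper's body (76 mm by 85 mm) begins 54 mm behind the grasp point. The pads swing forward as they close: fully open they stand 13 mm farther back than shut.
Start: joints at [-1.068, 0.501, -0.427, 1.55, 0.221, 1.138, -0.21], TCP at [0.154, 0.631, 0.25] pointing down, gripper open.
Joint ranges: [-2.88, 2.88], [-0.31, 2.03], [-1.54, 1.56], [0.2, 2.42], [-1.41, 4.55], [0.19, 2.02], [-2.57, 2.57]. Speed limits (rad/s): [2.57, 2.57, 3.14, 3.14, 3.14, 3.14, 3.14].

INTERFACE

Orientations are given as [roll, pitch, yaw] about the fixed x, y, z axes, in that order (R = Rz(yaw) Ry(pitch) Rx(roll)).
In Python, from cell import r, fingers, kinematics, cams, order, readout gives the robot as it stands. Calls block until the motion is done:
- r.movep(position, orientation): joint-space move of the TCP to a pose.
- r.line_to(position, v=0.15, ori=None, contact_N=None): straight line of the TCP; ori=None keeps the orientation; v is the mean speed in m/s. With contact_N (N) it stops when the force on the tool has changed by that much, and returns True; else False.
- r.goto_joints(angles): joint-space move.
- fingers.move_gripper(opening, squeeze=None): finger opening in m; squeeze is the grip in N (None keeps the last); returns when the fingers have stopped.
- r.dwell(seconds).
- kinematics.inverse_kinematics(position, orientation): joint angles nearest the present ones, or None.
- cams.read_camera(name): name is "scene" or "top"; returns the picture (480x640x3 uint8, red, green, blue); there is no depth.
- cams.camera_params(name): a dict with "fx", "fy", "cx", "cy" (pixels), "D" ([k1, k2, p1, p2, k3] as OpenCV has them; the pictures are not rectified), "R" (3x3) and "t" (3): a world point X has camera coordinates R X + t. Camera axes: x right, y down, z forward; pixel columns grow to the right and rows downward; lengths in m; the calibration is good to about 2 mm. A picture is of the moment at which its call begins. camera_params takes no time and is no camera call.
A pose or a line that the arm cannot do raises r.IKError and nothing moves.
- order.finish_job(): hands the job in, once; it reports no verdict.
Readings, each from a call of its own:
- readout.get_time(): time.
- readout.get_joints(): joint angles.
- readout.get_dq(): joint speeds.
- readout.get_joint_efforts(): joint torques, N m.
- readout.get_eef_pos(): TCP position.
- readout.get_eef_rot(): TCP orientation.
- readout.get_force(): force on the tool from outside, world axes, zero at the start.
- readout.get_moment(): the same for the moment, N m.
- readout.get_grip_width(): finger opening in m.
Only numpy, scipy, OpenCV 4.12 (cv2) and the standard library are available. Lean on these libraries where they do the work, as an engineer would, in place of code of your own. Each camera call takes 0.05 s, during which the arm holds its last target. There are 200 camera calls.

## Working session

There is one attempt and no reset: what is moved stays moved. The work goes in short steps, each a Python script; the robot and the scene stay as the last script left them, time stands still between calls to the robot, and variables do not carry over. Pictures are saved under pics/ and viewed, about 12 in all and at most 16, crops included, and the job is handed in when it is done.

```bash
ls; mkdir -p pics; python3 - <<'E'
from cell import r, fingers, kinematics, cams, order, readout
import cv2
for n in("scene","top"):
    cv2.imwrite(f"pics/{n}0.png",cams.read_camera(n)[:,:,::-1]); print(cams.camera_params(n))
print(readout.get_time(),readout.get_eef_pos(),readout.get_eef_rot())
E
```

```text
pics
{'fx': 537.8422094753279, 'fy': 537.8422094753279, 'cx': 320.5737548906194, 'cy': 235.67439408361878, 'D': array([0.03955234, 0.        , 0.        , 0.        , 0.        ]), 'R': array([[-0.48704108, -0.87335626, -0.00631148],
       [-0.4896562 ,  0.2790343 , -0.82606094],
       [ 0.72320661, -0.39923516, -0.56354547]]), 't': array([0.25152749, 0.32848231, 1.21976668])}
{'fx': 493.3174951779914, 'fy': 493.3174951779914, 'cx': 314.26970848376226, 'cy': 243.5662439079752, 'D': array([-0.11720604,  0.        ,  0.        ,  0.        ,  0.        ]), 'R': array([[-3.01834105e-02, -9.99544292e-01, -4.13161639e-04],
       [-9.74966701e-01,  2.95323313e-02, -2.20380971e-01],
       [ 2.20292743e-01, -6.24903048e-03, -9.75413788e-01]]), 't': array([-0.00796471,  0.51558526,  1.44124903])}
0.1 [0.15425739 0.63080562 0.24931995] [-3.13976523e+00 -7.09784122e-05  2.90187697e+00]
```

View pics/scene0.png

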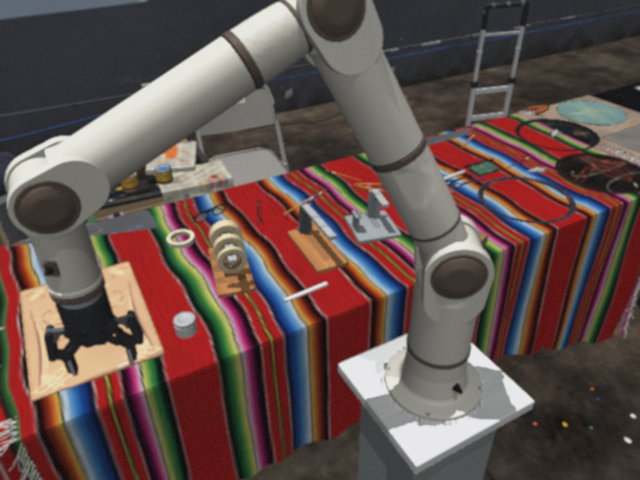

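View pics/top0.png

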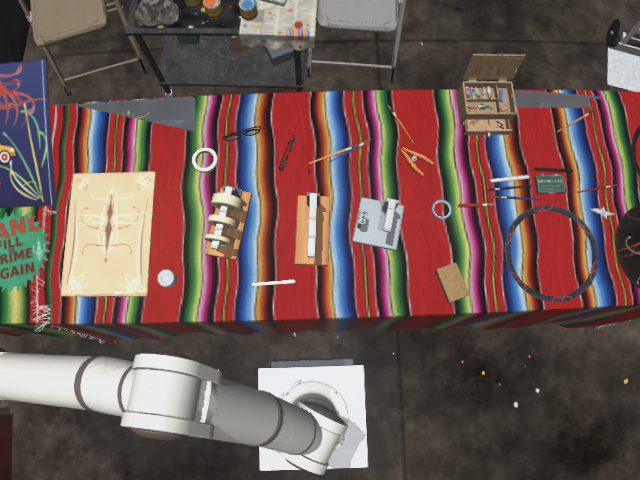

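The top view shows the loaded stand near (225,222), the spare stand near (313,228) and the dispenser near (380,222). The jar is at (166,278), the marker at (273,282) and the block at (452,282). Next I'll enlarge the stands.

```bash
python3 - <<'E'
import cv2
im=cv2.imread("pics/top0.png")
a=cv2.resize(im[175:275,195:255],None,fx=6,fy=6,interpolation=cv2.INTER_CUBIC)
b=cv2.resize(im[175:275,285:415],None,fx=6,fy=6,interpolation=cv2.INTER_CUBIC)
cv2.imwrite("pics/c1.png",a);cv2.imwrite("pics/c2.png",b)
E
```

```text
(no output)
```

View pics/c1.png

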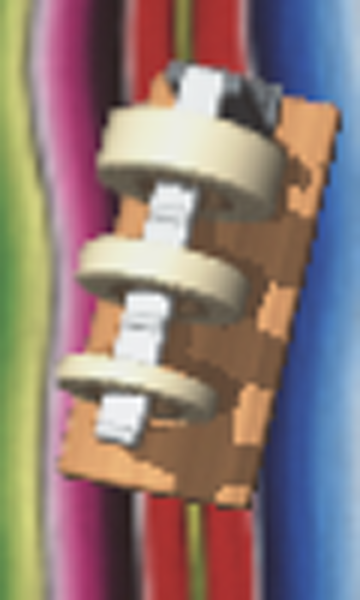

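View pics/c2.png

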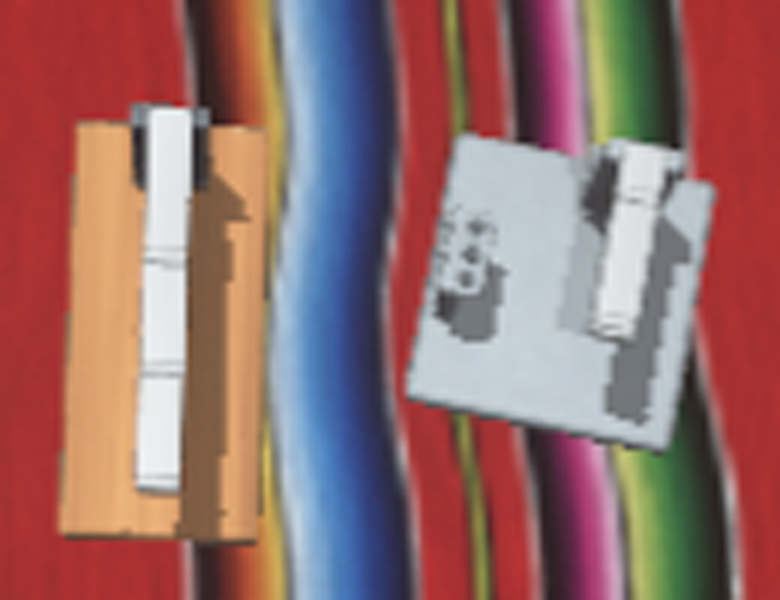

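The crops show narrow in front, medium in the middle and wide at the rear. All free ends point toward the robot, and the bar divider lines and foot corners are clear. I'll fit the stand poses to those points now.

```bash
cat > fit.py <<'E'
import numpy as np, cv2
from scipy.optimize import least_squares
from cell import cams
P=cams.camera_params("top")
def proj(X,P=P):
    K=np.array([[P['fx'],0,P['cx']],[0,P['fy'],P['cy']],[0,0,1]])
    return cv2.projectPoints(np.array(X,float).reshape(-1,1,3),cv2.Rodrigues(P['R'])[0],P['t'],K,P['D'])[0].reshape(-1,2)
def world(p,L):
    c,s=np.cos(p[2]),np.sin(p[2]); L=np.atleast_2d(L)
    return np.c_[p[0]+c*L[:,0]-s*L[:,1],p[1]+s*L[:,0]+c*L[:,1],L[:,2]]
T,F=.115,.016
# (crop u,v, x,y,z); x None -> foot front/rear unknown
def stand(pts,ox): return [((u+.5)/6-.5+ox,(v+.5)/6-.5+175,x,y,z) for u,v,x,y,z in pts]
stock=stand([(170,213,.022,0,T),(143,318,-.034,0,T),(98,436,-.095,.011,T),(136,441,-.095,-.011,T),(60,472,'f',.052,F),(250,507,'f',-.052,F),(338,108,'r',-.052,F)],195)
spare=stand([(166,254,.022,0,T),(161,367,-.034,0,T),(136,487,-.095,.011,T),(181,487,-.095,-.011,T),(58,533,'f',.052,F),(256,540,'f',-.052,F),(78,122,'r',.052,F),(267,127,'r',-.052,F)],285)
disp=stand([(640,193,.033,0,T),(612,327,-.033,0,T),(592,334,-.040,.011,T),(632,340,-.040,-.011,T),(458,133,'R',.092,F),(715,185,'R',-.05,F),(408,395,'Q',.092,F),(665,448,'Q',-.05,F)],285)
def res(q):
    n=dict(f=q[9],r=q[10],Q=q[11],R=q[12]); o=[]
    for k,S in enumerate((stock,spare,disp)):
        L=[[n.get(x,x),y,z] for _,_,x,y,z in S]
        o.append((proj(world(q[3*k:3*k+3],L))-np.array([a[:2] for a in S])).ravel())
    return np.concatenate(o)
s=least_squares(res,[.5,.3,-.2,.5,.05,0,.5,-.15,-.2,-.1,.1,-.08,.05],loss='soft_l1')
if __name__=="__main__":
    print(s.x.round(4)); print(res(s.x).reshape(-1,2).round(1).tolist())
    np.save("poses.npy",s.x[:9].reshape(3,3))
    from cell import readout,kinematics as k
    for nm,p in zip("stock spare disp".split(),s.x[:9].reshape(3,3)):
        for sg in(1,-1):
            for x,z in((-.13,.2),(-.063,.139),(.055,.139)):
                w=world(p,[x,0,z])[0]; j=k.inverse_kinematics(list(w),[np.pi,0,p[2]+sg*np.pi/2]); print(nm,sg,w.round(3),None if j is None else np.round(j,2))
    a=cv2.imread("pics/top0.png"); b=cv2.imread("pics/scene0.png"); Q=cams.camera_params("scene")
    for i,p in enumerate(s.x[:9].reshape(3,3)):
        e=-.095 if i<2 else -.04; f=.09 if i<2 else .05
        ls=[[(e,.011,T),(f,.011,T)],[(f,-.011,T),(e,-.011,T)],[(e,.011,T),(e,-.011,T)],[(e,-.011,T-.012),(e,.011,T-.012)]]
        for d in([.022,-.034,-.091] if i<2 else [.033,-.033]): ls.append([(d,.011,T+.003),(d,-.011,T+.003)])
        ims=[cv2.resize(a[165:285,190:410],None,fx=3.6,fy=3.6,interpolation=2),cv2.resize(b[190:310,200:420],None,fx=3.6,fy=3.6,interpolation=2)] if i==0 else ims
        for l in ls:
            for im,PP,o in((ims[0],P,(190,165)),(ims[1],Q,(200,190))):
                uv=((proj(world(p,l),PP)-o+.5)*3.6-.5).round().astype(int); cv2.line(im,tuple(map(int,uv[0])),tuple(map(int,uv[1])),(0,0,255),1)
    cv2.imwrite("pics/ov.png",np.vstack([ims[0][100:400],ims[1][:300]]))
E
python3 fit.py
```

```text
[ 0.5915  0.2503 -0.2093  0.5608 -0.018  -0.0627  0.5733 -0.2466 -0.2398
 -0.1007  0.1215 -0.0654  0.0812]
[[-0.0, -0.1], [0.3, 0.3], [-0.4, -0.2], [0.6, 0.3], [-0.6, 0.0], [-0.0, 0.1], [0.1, -0.4], [-0.1, 0.1], [0.1, -0.3], [-0.2, -0.1], [-0.2, 0.2], [-0.1, -0.1], [0.5, -0.2], [-0.5, 0.1], [0.5, 0.3], [-0.4, 0.7], [0.4, -0.6], [-0.3, -0.3], [0.3, 0.2], [-0.4, -0.1], [0.3, 0.1], [-0.8, -0.2], [0.9, 0.2]]
stock 1 [0.464 0.277 0.2  ] [-0.56  0.33 -0.04  1.89  0.02  0.92 -0.81]
stock 1 [0.53  0.263 0.139] [-0.49  0.49 -0.02  1.8   0.01  0.84 -0.72]
stock 1 [0.645 0.239 0.139] [-0.38  0.64 -0.03  1.54  0.02  0.96 -0.62]
stock -1 [0.464 0.277 0.2  ] [-0.1   0.39 -0.6   1.87  0.27  0.96  2.11]
stock -1 [0.53  0.263 0.139] [-0.07  0.56 -0.58  1.79  0.38  0.9   2.12]
stock -1 [0.645 0.239 0.139] [-0.03  0.71 -0.55  1.53  0.41  1.02  2.24]
spare 1 [ 0.431 -0.01   0.2  ] [-0.21  0.14  0.18  2.14 -0.03  0.86 -0.07]
spare 1 [ 0.498 -0.014  0.139] [-0.17  0.35  0.17  2.04 -0.08  0.76 -0.01]
spare 1 [ 0.616 -0.021  0.139] [-0.15  0.54  0.19  1.75 -0.12  0.87  0.03]
spare -1 [ 0.431 -0.01   0.2  ] [-1.2   0.65  1.54  2.16 -0.75  1.1  -2.47]
spare -1 [ 0.498 -0.014  0.139] [-0.99  0.84  1.36  2.06 -0.95  1.1  -2.37]
spare -1 [ 0.616 -0.021  0.139] [-0.83  1.04  1.35  1.77 -1.07  1.28 -2.4 ]
disp 1 [ 0.447 -0.216  0.2  ] [-0.21  0.31  0.71  2.01 -0.26  0.91  0.4 ]
disp 1 [ 0.512 -0.232  0.139] [-0.13  0.53  0.66  1.9  -0.42  0.86  0.5 ]
disp 1 [ 0.627 -0.26   0.139] [-0.    0.68  0.52  1.59 -0.39  0.98  0.41]
disp -1 [ 0.447 -0.216  0.2  ] [-0.61  0.65  1.36  2.02 -0.73  1.1  -2.29]
disp -1 [ 0.512 -0.232  0.139] [-0.51  0.96  1.35  1.91 -1.02  1.21 -2.15]
disp -1 [ 0.627 -0.26   0.139] [-0.39  1.12  1.35  1.6  -1.11  1.36 -2.27]
```

View pics/ov.png

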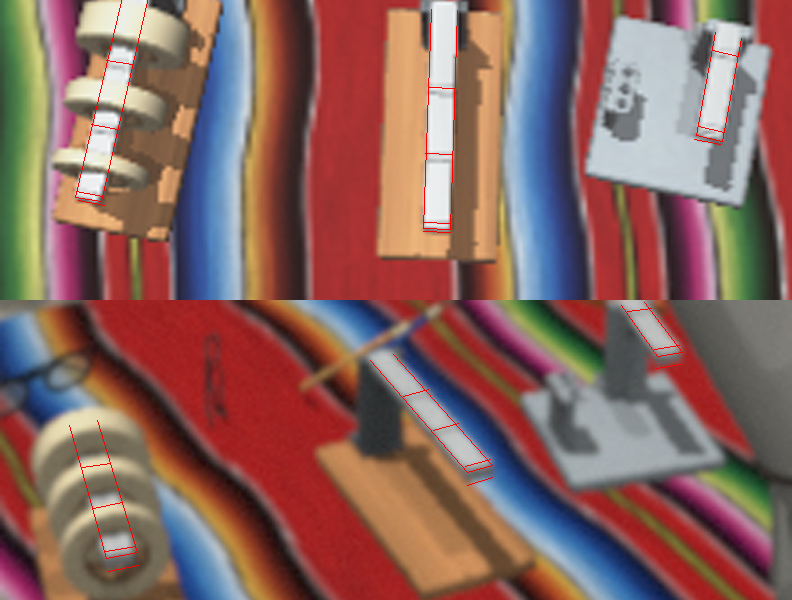

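The fit matches the bars and dividers in both cameras to a few mm. I'll use the +90° yaw branch and start with the narrow roll, which goes to the spare stand's middle seat.

```bash
cat > h.py <<'E'
import numpy as np, cv2
from cell import r, fingers, cams, readout, order
ST=dict(zip(("stock","spare","disp"),np.load("poses.npy")))
END=dict(stock=-.095,spare=-.095,disp=-.040)
ZG,LIFT,UP=.139,.0155,.20
def W(s,x,z):
    p=ST[s]; return [p[0]+np.cos(p[2])*x,p[1]+np.sin(p[2])*x,z]
def O(s): return [np.pi,0,ST[s][2]+np.pi/2]
def say(*a): print(*a,"t=%.1f w=%.4f F=%s z=%.4f"%(readout.get_time(),readout.get_grip_width(),np.round(readout.get_force(),1),readout.get_eef_pos()[2]))
def pick(s,x,w):
    fingers.move_gripper(w+.019)
    r.movep(W(s,x,UP),O(s))
    if r.line_to(W(s,x,ZG),v=.08,contact_N=12): say("CONTACT down"); raise SystemExit
    fingers.move_gripper(0,squeeze=50); say("gripped")
    r.line_to(W(s,x,ZG+LIFT),v=.06); say("lifted")
def out(s,w): r.line_to(W(s,END[s]-w/2-.03,ZG+LIFT),v=.12); say("out")
def carry(s,w):
    q=W(s,END[s]-w/2-.03,ZG+LIFT); r.line_to(q,v=.15,ori=O(s)); say("at "+s)
def place(s,x,w):
    r.line_to(W(s,x,ZG+LIFT),v=.1); say("over seat")
    c=r.line_to(W(s,x,ZG-.0015),v=.04,contact_N=6); say("down",c)
    fingers.move_gripper(w+.019); r.line_to(W(s,x,UP),v=.1); say("released")
def snap(n,cam="top",box=(190,165,410,285),f=3.6):
    a=cams.read_camera(cam)[:,:,::-1]; x0,y0,x1,y1=box
    cv2.imwrite(f"pics/{n}.png",cv2.resize(a[y0:y1,x0:x1],None,fx=f,fy=f,interpolation=cv2.INTER_CUBIC))
E
python3 - <<'E'
from h import *
pick("stock",-.063,.012); out("stock",.012)
snap("n1s","scene",(160,180,420,320),3)
E
```

```text
gripped t=3.8 w=0.0106 F=[0.1 0.1 1.8] z=0.1397
lifted t=4.2 w=0.0104 F=[ 0.2  0.1 -0.9] z=0.1552
out t=4.9 w=0.0107 F=[-0.4  0.2 -0.7] z=0.1547
```

View pics/n1s.png

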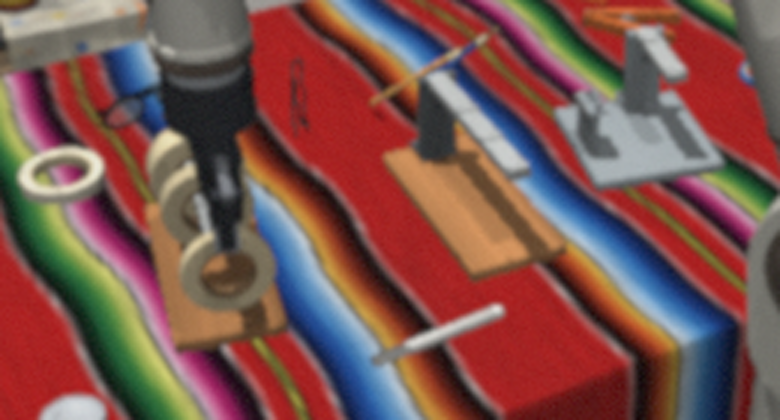

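The narrow roll is off the bar and hangs upright in the fingers at about (228,270) in the crop, with everything else still in place. Next I place it, then do the medium roll.

```bash
python3 - <<'E'
from h import *
carry("spare",.012); place("spare",-.006,.012)
pick("stock",-.006,.019); out("stock",.019); carry("spare",.019)
snap("n2")
E
```

```text
at spare t=7.0 w=0.0106 F=[ 0.8 -0.7 -0.5] z=0.1545
over seat t=8.4 w=0.0107 F=[-0.   0.1 -1.1] z=0.1544
down True t=8.8 w=0.0106 F=[-2.2 -0.4  5.7] z=0.1395
released t=9.9 w=0.0308 F=[ 0.1 -0.1 -0.2] z=0.1996
gripped t=12.4 w=0.0174 F=[-0.7 -0.   2.2] z=0.1398
lifted t=12.8 w=0.0181 F=[ 0.5  1.1 -0.7] z=0.1551
out t=14.1 w=0.0176 F=[ 0.2 -0.4 -1.4] z=0.1546
at spare t=16.1 w=0.0181 F=[-0.2  1.3 -0.4] z=0.1545
```

View pics/n2.png

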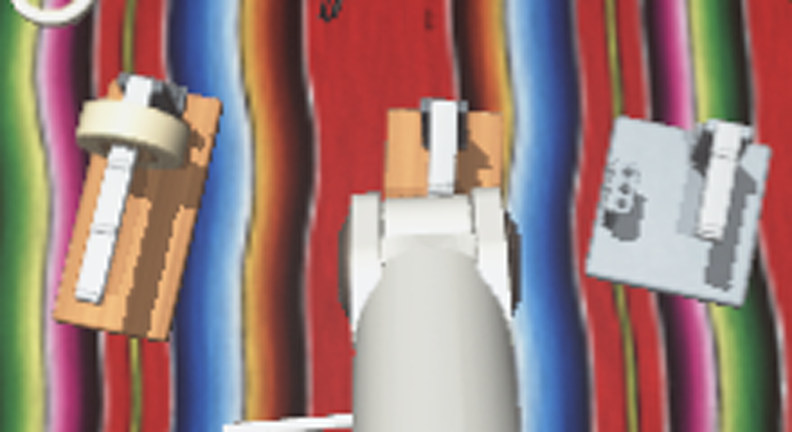

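The stock stand now holds only the wide roll (130,130), and the arm hides the front of the spare stand. Next I place the medium roll and carry the wide one around the front of the spare stand to the dispenser.

```bash
python3 - <<'E'
from h import *
place("spare",-.063,.019)
pick("stock",.055,.030); out("stock",.030)
snap("n3")
E
```

```text
over seat t=17.1 w=0.0178 F=[-0.3  0.4 -0.7] z=0.1542
down True t=17.5 w=0.0178 F=[-1.   0.8  7.3] z=0.1396
released t=18.6 w=0.0378 F=[ 0.6  0.5 -0.3] z=0.1996
gripped t=21.2 w=0.0294 F=[-0.2 -0.6  3.7] z=0.1400
lifted t=21.6 w=0.0290 F=[ 0.4 -0.  -0.5] z=0.1551
out t=23.4 w=0.0288 F=[ 0.5 -0.2 -0.8] z=0.1545
```

View pics/n3.png

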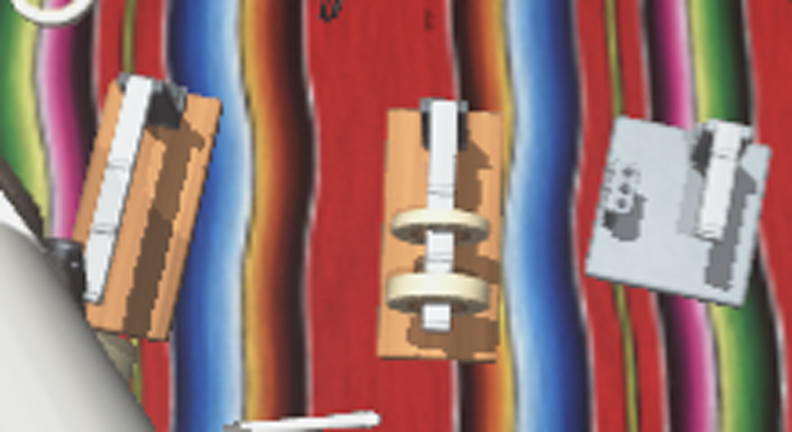

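Narrow (440,225) and medium (437,292) sit in the spare stand's seats, and the stock bar is clear. On to the dispenser.

```bash
python3 - <<'E'
from h import *
carry("spare",.03); carry("disp",.03); place("disp",0,.03)
pick("spare",-.063,.019); out("spare",.019); carry("stock",.019)
snap("n4")
E
```

```text
at spare t=25.5 w=0.0288 F=[ 0.5  0.1 -1.4] z=0.1545
at disp t=27.2 w=0.0291 F=[ 0.4  0.7 -0.8] z=0.1544
over seat t=28.2 w=0.0293 F=[-0.3  1.  -2. ] z=0.1543
down True t=28.6 w=0.0287 F=[-0.2  0.8  4.7] z=0.1399
released t=29.6 w=0.0496 F=[-0.9  0.6  0.4] z=0.1996
gripped t=32.1 w=0.0177 F=[-0.6 -0.7  3. ] z=0.1397
lifted t=32.5 w=0.0177 F=[-0.2  0.1 -1.2] z=0.1550
out t=33.2 w=0.0176 F=[ 0.7 -0.1 -0.3] z=0.1548
at stock t=35.3 w=0.0181 F=[ 0.2  0.3 -0.7] z=0.1545
```

View pics/n4.png

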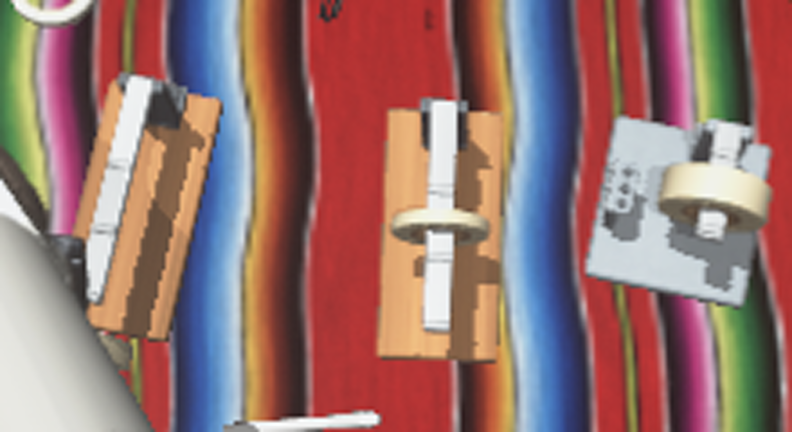

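The wide roll hangs on the dispenser at (716,195) between its dividers, and the medium roll is in hand at the stock stand. I'll hang both back and check.

```bash
python3 - <<'E'
from h import *
place("stock",-.006,.019)
pick("spare",-.006,.012); out("spare",.012); carry("stock",.012); place("stock",-.063,.012)
r.line_to([.45,.45,.3],v=.2); r.dwell(.5); say("clear")
snap("f1","top",(140,150,480,310),2.3); snap("f2","scene",(140,180,420,340),2.8)
E
python3 -c "
import cv2,numpy as np
a=cv2.imread('pics/f1.png');b=cv2.imread('pics/f2.png');print(a.shape,b.shape)"
```

```text
over seat t=36.8 w=0.0176 F=[-0.6  0.5 -1. ] z=0.1545
down True t=37.2 w=0.0177 F=[-0.8 -0.5  5.8] z=0.1396
released t=38.3 w=0.0378 F=[-0.9  0.6 -0.5] z=0.1996
gripped t=40.8 w=0.0107 F=[0.4 0.2 2.6] z=0.1397
lifted t=41.2 w=0.0105 F=[-0.3 -0.1 -0.8] z=0.1551
out t=42.4 w=0.0107 F=[ 0.8  0.5 -0.8] z=0.1547
at stock t=44.5 w=0.0107 F=[ 0.2 -0.3 -1.2] z=0.1545
over seat t=45.3 w=0.0106 F=[-0.2 -0.9 -0.9] z=0.1542
down True t=45.7 w=0.0104 F=[-0.7  0.5  4.6] z=0.1396
released t=46.8 w=0.0314 F=[ 0.1  0.4 -1.5] z=0.1996
clear t=48.6 w=0.0316 F=[ 0.5 -0.5 -0.2] z=0.3000
(368, 782, 3) (448, 784, 3)
```

View pics/f1.png

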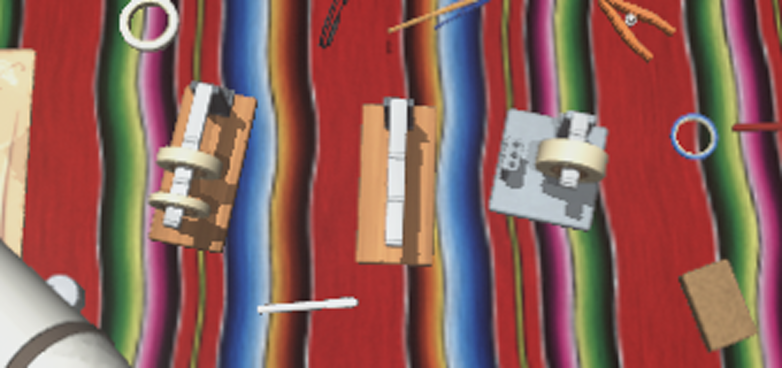

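View pics/f2.png

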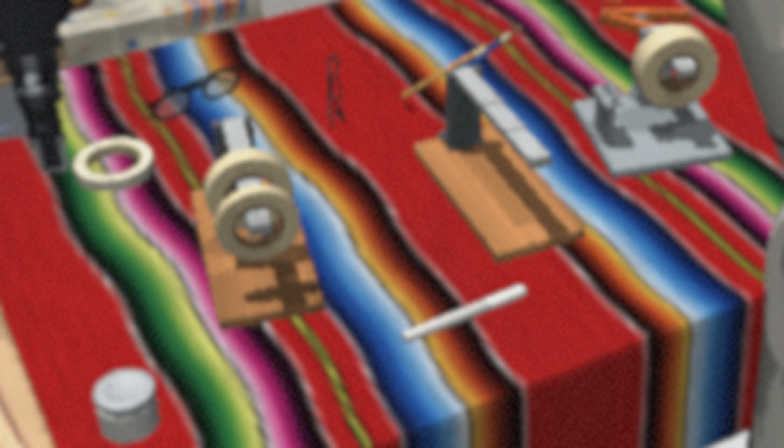

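Final views: in the top crop, medium is at (188,163) in the stock stand's middle seat and narrow at (180,203) in the front seat. Wide is at (572,160) on the dispenser and the spare stand is empty. The jar, marker and block are where they were, and the gripper is clear.

```bash
python3 -c "
from cell import order; print(order.finish_job())"
```

```text
the job is handed in; nothing more can be done
None
```

The job is done and handed in at about 49 s of the 147 s allowed. The wide roll hangs on the dispenser, and the other two rolls are back in the seats they came from.

- **Order:** narrow and then medium went to the spare stand. Wide then went to the dispenser seat, followed by medium to the stock stand's middle seat and narrow to its front seat.
- **Last checks:** pictures from both cameras show every roll hanging between its dividers, the spare stand empty, and the gripper well clear. The jar, marker and sanding block look unmoved by eye; I did not measure them.
- **Forces:** the tool forces I printed after each step stayed below 8 N. No check failed or disagreed.

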